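# Set the roller gap of a dough sheeter by counting clicks

### The arm

A 6-joint arm with a two-finger parallel gripper is mounted at the origin on the work surface. World frame = base frame: x ahead of the robot, y to its left, z up, the work surface at z = 0. Lengths are in mm, angles in rad, forces in N, time in s.
With the tool pointing down it reaches from about 375 to 925 mm from the base axis. Payload 5.7 kg.
Tool frame: the origin (TCP) lies at the very end of the fingers, on their centre line; the grasp point (between the pads) lies robot.pinch_z behind it (robot.pinch_z is the distance from the TCP to the grasp point, in mm); z points along the fingers, y is the line along which they close (so a half turn about z gives the same grasp; the last joint's range is limited). The gripper opens to 88 mm and grips with 3 to 60 N. Pads are 20 mm wide; open, the fingers measure 115 mm over their backs; the gripper's body (75 mm by 178 mm) begins 61 mm behind the grasp point.
Start: joints at [1.112, 0.359, 1.51, -0, 1.272, -0.115], TCP at [202.231, 564.858, 222.623] pointing down, gripper open.
Joint ranges: [-2.97, 2.97], [-1.01, 2.36], [0.21, 2.38], [-0.96, 4.11], [0.2, 2.71], [-2.98, 2.98]. Speed limits (rad/s): [2.39, 2.39, 3.14, 3.14, 3.14, 3.14].

### API

Orientations are given as a unit quaternion [w, x, y, z].
In Python, from workcell import robot, capture, camera_info, models gives the robot as it stands. The module is installed in compiled form; this text tells all that it offers.
- The arm moves only by the tool arm_command, never from a script. Its argument "moves" is a list that holds one entry, the list of rows, each a list of 7 numbers: the shift along the tool's x, y, z in units of 30 mm (1.0 is 30 mm), then the turn, a rotation vector about the tool's x, y, z in units of 6 degrees (1.0 is 6 degrees), then the closure, from 0 (fully open) to 1 (shut). In form: [[[x, y, z, ax, ay, az, jaw], ...]]. A call has exactly 8 rows; each row shifts and turns the commanded pose from where the row before left it, along the tool's axes as they then stand; what a row does not reach is not made up. A row lasts 1/8 s, in which the tool goes at most 62.5 mm and 10.7 degrees, less where a joint would pass 70% of its speed; a pose out of reach is approached as far as the arm can. A call is refused whole if a number of a shift passes 1 or a number of a turn 1, either way. A call with a gripper value outside its range is refused whole. The fingers move at their own pace and stop on an object; "force" is the grip in N (left out, the last holds). Time passes only in rows, so rows that do not move let the fingers close, or fill a call up. It gives the time, the measured TCP pose, the force, the opening and the grip force at its end, in the units of the state.
- robot.get_obs(): the state, without advancing time (a new reading comes with each control period).
- capture(name): name is "scene" or "side" or "wrist"; returns the picture (420x560x3 uint8, red, green, blue); there is no depth.
- camera_info(name): a dict with "intrinsics" (3x3 intrinsics, pixels), "xyz" and "rotation" of the camera in the world; the wrist camera has in their place "hand_eye" (4x4, takes a point from camera to tool coordinates, whose origin is the TCP and whose axes are the flange's). Camera axes: x right, y down, z forward; pixel columns grow to the right and rows downward; lengths in mm; the calibration is good to about 2 mm. A picture is of the moment at which its call begins: read the wrist's pose just before it. camera_info takes no time and is no camera call.
- robot.finish_job(): hands the job in; it is judged then, once.
Trained networks look in the newest picture that a camera, given by its name, has taken for a name from the list of things; names that differ only in an ending like _2 or _b are one class to them, and where a whole thing is asked for, a point or a joint stands for the part that bears it (a point fixed in the world has none). Each returns a list of dicts, best first, with "score" (0 to 1); they miss things now and then, are a little off and sometimes report something else, mostly with a low value. They report only what shows in the picture. A call takes as long as a camera call.
- models.search_frame(camera, label): "location" ([x, y, z] in mm, in the coordinates of the camera as it stood for that picture, good to about 4 mm: the middle of the surface that is visible of it).
- models.cut_out(camera, label): "mask" (420x560 bool, what is visible of it).
- models.mark_of(camera, label): "location" ([x, y, z] in mm, in the coordinates of the camera as it stood for that picture, good to about 4 mm: a listed point, or the origin of a listed thing).
The state is a dict: "time": time; "joint_pos": joint angles; "qd": joint speeds; "joint_torque": joint torques, N m; "position": TCP position; "ee_rot": TCP orientation; "force": force on the tool from outside, world axes, zero at the start; "ft_torque": the same for the moment, N m; "opening": finger opening in mm; "grasp_force": force on a finger pad.
Only numpy, scipy, OpenCV 4.12 (cv2) and the standard library are available. Lean on these libraries where they do the work, as an engineer would, in place of code of your own. Each camera call takes 0.05 s, during which the arm holds its last target. There are 200 camera calls.

### The job

Set the dough sheeter for the next batch: push the gap lever back against its zero stop pin and hold it pressed there a moment, firmly but without ramming the pin. Then swing it back towards the roller bed exactly three clicks from its zero notch, one click at a time with a short rest of about half a second in each notch, and leave it settled in the third. Finally slide the lock bolt fully in to the lever's hub and let go, leaving the bowl, jar and cutter beside the machine where they are.

Things in the scene. Friction and masses are not known exactly. Their poses are not given: they have to be found in the camera images.
- gap_lever (a joint): Gap lever: flat steel arm (16 mm wide, 6 mm thick) swinging level over the front half of the control deck, its top 24 mm above the deck. Rad: about 0 resting in the zero notch, growing as the post swings away from the stop pin towards the roller bed (anticlockwise seen from above), to 1.1. Starts between the fourth and sixth notch. Left free it settles into the nearest notch, unless balanced on a crest.
- lever_post (a point): Centre, half-way up, of the lever's upright round black thumb post, 95 mm from the pivot: 16 mm diameter, its free part 40 mm tall, from 24 to 64 mm above the deck. x axis points along the lever from pivot to post, z up. Nothing beside the post is higher than 25 mm above the deck.
- lever_pivot (a point): On the lever's upright pivot axis, at deck height (100 mm above the table). Axes of the machine: z up, x from its front (robot side) to its back, y from the roller bed to the control box. The flat deck reaches 130 mm in front of this point, 110 mm behind, 90 mm to each side; the roller bed beyond -y stays under 130 mm above the table.
- index_pins: Row of eight upright steel index pins, 9 mm thick, in an arc 66 mm from the pivot under the lever; origin as the machine's. A sprung roller on the lever drops between them: zero notch and six more, unevenly spaced by 0.15 to 0.20 rad. Leaving a notch takes 3 to 9 N at the post; the resistance rises, falls off, then turns to a pull into the next notch.
- stop_pin: Zero stop pin: upright steel pin, 8 mm thick, 24 mm tall, 80 mm from the pivot; origin at its foot. The arm's side meets it some 3 mm (at the post) beyond the zero notch, against the notch spring: the lever must be held on it and springs back when let go. Over 2 N on the pin for 0.3 s counts as pressed; over 25 N bends it; 8 to 14 N of push at the post is right.
- lock_bolt (a joint): Lock bolt: steel slide on the deck behind the pivot (machine +x side). Value in m: 0 drawn out as it starts, 0.022 fully in against the hub; it slides straight along the machine's -x, towards the pivot and the robot, with about 3 N of friction, and stays where it is left.
- lock_tab (a point): Centre of the lock bolt's upright steel push tab: 8 mm thick (along the machine's x), 26 mm wide (y), its top 37 mm and its lower edge 1 mm above the deck. This point lies 19 mm above the deck. Axes as the machine's.
- bowl: Bystander: loose steel bowl, 110 mm across, 50 mm tall; origin under its centre.
- jar: Bystander: loose closed jar, 64 mm across, 100 mm tall; origin under its centre.
- cutter: Bystander: loose steel ring cutter, 72 mm across, 40 mm tall; origin under its centre.

How it is judged (in metres and radians):
On the way, in this order (a step that is already met when the one before it is completed fails the run):
1. the lever bears on the zero stop pin with more than 2 N for 0.3 s (contact force between stop_pin and anything else above 2 N and value of joint gap_lever below -0.02 rad), for 0.3 s.
2. the lever rests in notch 1 (counted from the zero notch) (value of joint gap_lever between 0.109 and 0.209 rad and velocity of joint gap_lever between -0.05 and 0.05 rad/s), for 0.2 s.
3. the lever rests in notch 2 (counted from the zero notch) (value of joint gap_lever between 0.272 and 0.372 rad and velocity of joint gap_lever between -0.05 and 0.05 rad/s), for 0.2 s.
4. the lever rests in notch 3 (counted from the zero notch) (value of joint gap_lever between 0.45 and 0.55 rad and velocity of joint gap_lever between -0.05 and 0.05 rad/s), for 0.2 s.
5. the lock bolt is fully in (within 3 mm) with the lever in the third notch (value of joint gap_lever between 0.45 and 0.55 rad and value of joint lock_bolt above 0.019 m), for 0.2 s.
At the end, for the whole second after the job is handed in: The lever rests in the third notch from the zero notch (within 0.05 rad of that notch's middle), still, and the lock bolt is fully in to within 3 mm (over 0.019 m) (all of step 5 and velocity of joint gap_lever between -0.05 and 0.05 rad/s); the robot touches nothing.
It fails at once if the stop pin is rammed (over 25 N on it) (contact force between stop_pin and anything else above 25 N).
It fails at once if the bowl is moved by more than 20 mm (distance of bowl from where it was at the start of the episode above 0.02 m).
It fails at once if the jar is moved by more than 20 mm (distance of jar from where it was at the start of the episode above 0.02 m).
It fails at once if the cutter is moved by more than 20 mm (distance of cutter from where it was at the start of the episode above 0.02 m).
It also fails if it takes over 72 s, if anything falls off the work surface, if the arm or the gripper's body presses on something with over 40 N, if the wrist force passes 120 N, or if a joint passes its speed limit or range.

## Working session

There is one attempt and no reset: what is moved stays moved. The work goes in short steps, Python scripts to look and compute and a tool call to move; the robot and the scene stay as the last step left them, time stands still between calls to the robot, and variables do not carry over. Pictures are saved under pics/ and viewed, at most 10 in all, crops included, and the job is handed in when it is done.

Besides the shell and the picture viewer there is one more tool, called in YAML: its name, and indented under it one key for each argument. arm_command: Moves the arm, as the interface text tells. Its arguments: {"type":"object","properties":{"moves":{"type":"array"},"force":{"type":"number"}},"required":["moves"]}

```bash
mkdir -p pics
cat > h.py <<'E'
import numpy as np, cv2
from scipy.spatial.transform import Rotation as R
from workcell import robot, capture, camera_info, models
def toolT():
    o=robot.get_obs(); q=o["ee_rot"]; T=np.eye(4)
    T[:3,:3]=R.from_quat([q[1],q[2],q[3],q[0]]).as_matrix(); T[:3,3]=o["position"]; return T
def camT(n):
    c=camera_info(n)
    if n=="wrist": return toolT()@np.array(c["hand_eye"])
    T=np.eye(4); r=np.array(c["rotation"])
    T[:3,:3]=r; T[:3,3]=c["xyz"]; return T
def mark(n,l,T):
    return [(round(d["score"],2),np.round(T[:3,:3]@np.array(d["location"])+T[:3,3],1).tolist()) for d in models.mark_of(n,l)[:2]]
E
python3 - <<'E'
from h import *
o=robot.get_obs(); print(o, robot.pinch_z)
for n in ["scene","side"]:
    T=camT(n); im=capture(n); cv2.imwrite(f"pics/{n}0.png",im[:,:,::-1])
    for l in ["lever_post","lever_pivot","stop_pin","lock_tab","bowl","jar","cutter"]:
        print(n,l,mark(n,l,T))
print(robot.get_obs()["time"], np.array(camera_info("scene")["rotation"]).shape)
E
```

```text
{'time': 0.0, 'joint_pos': array([ 1.11190452e+00,  3.59511979e-01,  1.51139916e+00, -3.88394720e-05,
        1.27247853e+00, -1.15114333e-01]), 'qd': array([-1.60104474e-03,  1.91388696e-03, -1.80677354e-03, -5.99440668e-05,
       -9.10616023e-04, -1.38367355e-03]), 'joint_torque': array([-2.87303395e-03, -5.15402770e+01, -2.70717019e+01,  6.72853715e-02,
        3.51999805e-02, -1.39410326e-04]), 'position': array([201.95835091, 564.27960177, 221.81808882]), 'ee_rot': array([-2.36551150e-04,  1.71037846e-01,  9.85264050e-01, -8.67009326e-04]), 'force': array([-0.06355014,  0.30330868, -0.01407168]), 'ft_torque': array([0.03843344, 0.02005312, 0.02079657]), 'grasp_force': 0.0, 'opening': 87.45581773185197} 18.700000000000003Traceback (most recent call last):
  File "<stdin>", line 4, in <module>
  File "h.py", line 11, in camT
    T[:3,:3]=r; T[:3,3]=c["xyz"]; return T
    ~^^^^^^^
ValueError: could not broadcast input array from shape (4,) into shape (3,3)
```

```bash
sed -i 's/r=np.array(c\["rotation"\])/q=c["rotation"]; r=R.from_quat([q[1],q[2],q[3],q[0]]).as_matrix()/' h.py
python3 - <<'E'
from h import *
for n in ["scene","side"]:
    T=camT(n); im=capture(n); cv2.imwrite(f"pics/{n}0.png",im[:,:,::-1]); print(T.round(3).tolist())
    for l in ["lever_post","lever_pivot","stop_pin","lock_tab","bowl","jar","cutter"]:
        print(n,l,mark(n,l,T))
print(robot.get_obs()["time"])
E
```

```text
[[0.857, 0.371, -0.358, 921.569], [0.515, -0.625, 0.587, -735.849], [-0.006, -0.687, -0.726, 935.007], [0.0, 0.0, 0.0, 1.0]]
scene lever_post [(0.77, [508.8, -147.0, 142.5])]
scene lever_pivot [(0.87, [566.0, -76.5, 101.1]), (0.63, [558.2, -463.4, -0.8])]
scene stop_pin [(0.35, [495.6, -44.2, 98.8])]
scene lock_tab [(0.68, [633.2, -55.4, 117.7])]
scene bowl [(0.95, [513.8, 107.2, 1.0])]
scene jar [(0.97, [560.9, -462.4, 0.9])]
scene cutter [(0.79, [373.7, 41.1, -1.1])]
[[-0.967, -0.162, 0.195, 318.438], [-0.253, 0.596, -0.762, 660.905], [0.007, -0.786, -0.618, 710.088], [0.0, 0.0, 0.0, 1.0]]
side lever_post [(0.91, [502.7, -145.1, 144.9])]
side lever_pivot [(0.57, [568.0, -77.8, 100.6]), (0.25, [637.7, -60.0, 122.1])]
side stop_pin [(0.61, [634.8, -61.7, 123.4]), (0.41, [496.0, -43.3, 104.1])]
side lock_tab [(0.65, [635.5, -63.1, 121.7]), (0.63, [568.1, -75.9, 103.2])]
side bowl [(0.79, [507.2, 107.8, 3.5]), (0.42, [561.6, -462.5, 3.0])]
side jar [(0.92, [560.2, -460.0, -0.4])]
side cutter [(0.75, [374.3, 45.4, 3.4])]
0.8
```

View pics/scene0.png

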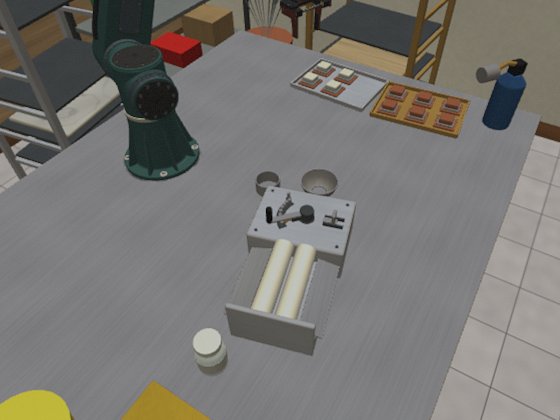

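View pics/side0.png

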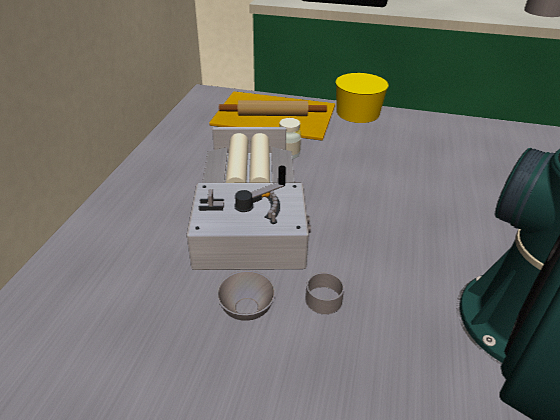

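The scene view shows the machine at about (305,215), with the bowl, cutter and jar clear of the path. The side view shows the post at (282,175) and the lock tab at (211,197). I'll go above the post and take a closer look.

arm_command:
  moves:
    - [[-0.73, -0.79, -0.1, 0, 0, 0, 0], [-0.73, -0.79, -0.1, 0, 0, 0, 0], [-0.73, -0.79, -0.1, 0, 0, 0, 0], [-0.73, -0.79, -0.1, 0, 0, 0, 0], [-0.73, -0.79, -0.1, 0, 0, 0, 0], [-0.73, -0.79, -0.1, 0, 0, 0, 0], [-0.73, -0.79, -0.1, 0, 0, 0, 0], [-0.73, -0.79, -0.1, 0, 0, 0, 0]]

```text
time: 1.8
position: [303.6, 326.4, 246.9]
ee_rot: [0.0, 0.171, 0.985, 0.0]
force: [0.4, 0.8, -1.1]
opening: 87.7
grasp_force: 0.0
```

arm_command:
  moves:
    - [[-0.73, -0.79, -0.1, 0, 0, 0, 0], [-0.73, -0.79, -0.1, 0, 0, 0, 0], [-0.73, -0.79, -0.1, 0, 0, 0, 0], [-0.73, -0.79, -0.1, 0, 0, 0, 0], [-0.73, -0.79, -0.1, 0, 0, 0, 0], [-0.73, -0.79, -0.1, 0, 0, 0, 0], [-0.73, -0.79, -0.1, 0, 0, 0, 0], [-0.73, -0.79, -0.1, 0, 0, 0, 0]]

```text
time: 2.8
position: [404.7, 88.7, 271.0]
ee_rot: [0.0, 0.171, 0.985, 0.0]
force: [0.9, 0.0, -0.0]
opening: 87.9
grasp_force: 0.0
```

arm_command:
  moves:
    - [[-0.73, -0.79, 0, 0, 0, 0, 0], [-0.73, -0.79, 0, 0, 0, 0, 0], [-0.73, -0.79, 0, 0, 0, 0, 0], [-0.73, -0.79, 0, 0, 0, 0, 0], [-0.73, -0.79, 0, 0, 0, 0, 0], [-0.73, -0.79, 0, 0, 0, 0, 0], [-0.73, -0.79, 0, 0, 0, 0, 0], [-0.73, -0.79, 0, 0, 0, 0, 0]]

```text
time: 3.8
position: [505.7, -148.9, 270.7]
ee_rot: [0.0, 0.171, 0.985, -0.0]
force: [-0.4, 0.9, 0.1]
opening: 87.9
grasp_force: 0.0
```

arm_command:
  moves:
    - [[0, 0, 0, 0, 0, 1, 0], [0, 0, 0, 0, 0, 1, 0], [0, 0, 0, 0, 0, 1, 0], [0, 0, 0, 0, 0, 1, 0], [0, 0, 0, 0, 0, 1, 0], [0, 0, 0, 0, 0, 1, 0], [0, 0, 0, 0, 0, 1, 0], [0, 0, 0, 0, 0, 1, 0]]

```text
time: 4.8
position: [505.3, -147.8, 270.7]
ee_rot: [0.0, 0.558, 0.83, -0.0]
force: [-1.2, 0.4, 0.4]
opening: 87.7
grasp_force: 0.0
```

Run:
```python
from h import *
T=camT("wrist"); print(toolT().round(3).tolist()); print(T.round(2).tolist())
im=capture("wrist"); cv2.imwrite("pics/w1.png",im[:,:,::-1])
for l in ["lever_post","lever_pivot","stop_pin","lock_tab"]: print(l,mark("wrist",l,T))
o=robot.get_obs();print(o["time"],o["joint_pos"],o["force"])
```

```text
[[-0.376, 0.926, 0.0, 505.321], [0.926, 0.376, -0.0, -147.808], [-0.0, -0.0, -1.0, 270.722], [0.0, 0.0, 0.0, 1.0]]
[[0.93, 0.36, 0.09, 479.92], [0.38, -0.9, -0.22, -85.93], [-0.0, 0.24, -0.97, 432.08], [0.0, 0.0, 0.0, 1.0]]
lever_post [(0.56, [502.9, -143.4, 141.7])]
lever_pivot [(0.93, [564.6, -72.6, 98.6])]
stop_pin [(0.67, [495.6, -42.3, 101.1])]
lock_tab [(0.98, [631.9, -59.4, 113.1])]
5.05 [-4.15723294e-01  2.10184092e-01  1.60072579e+00 -1.15517512e-04
  1.33062475e+00 -8.06952694e-01] [-0.12728592 -0.13574405  0.71081093]
```

View pics/w1.png

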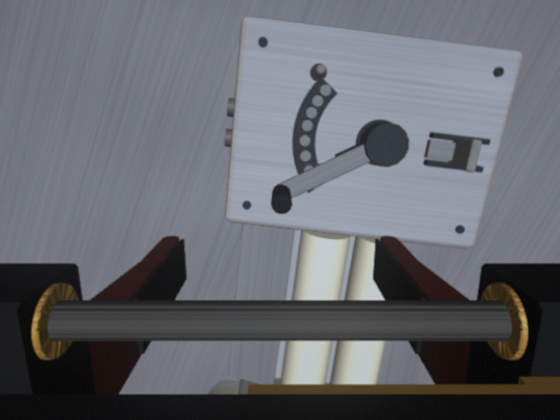

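The wrist view shows the lever hub at (383,143), the post at (281,197), the stop pin at (319,72) and the lock tab at (474,153). The four deck screws are visible, and they give me the machine axes.

Run:
```python
from h import *
T=camT("wrist"); K=np.array(camera_info("wrist")["intrinsics"])
def bp(u,v,z):
    d=T[:3,:3]@np.linalg.solve(K,[u,v,1]); return (T[:3,3]+d*(z-T[2,3])/d[2])[:2]
S=[bp(*p,100) for p in [(263,42),(498,72),(247,205),(460,230)]]
for s in S: print(s.round(1))
print("yaw", [np.degrees(np.arctan2(*(b-a)[::-1])).round(1) for a,b in [(S[0],S[1]),(S[2],S[3]),(S[2],S[0]),(S[3],S[1])]], np.mean(S,0))
yaw=np.arctan2(*(S[1]-S[0]+S[3]-S[2])[::-1]); print(np.degrees(yaw))
c=np.array([np.cos(yaw),np.sin(yaw)]); print("pivot from deck centre", np.mean(S,0)+10*c)
for z in (124,130,136): print("hub",z,bp(383,143,z).round(1))
print("post base",bp(283,203,126), "top c",bp(281,191,164))
print("pin top",bp(319,71,124), "tab top",bp(475,152,137))
for l in ["gap_lever"]:
    for d in models.cut_out("wrist",l)[:1]:
        m=d["mask"]; print(d["score"],m.sum(),np.argwhere(m).min(0),np.argwhere(m).max(0))
```

```text
[444.5 -37.1]
[636.7  16.5]
[ 482.5 -172. ]
[ 675.3 -118.6]
yaw [np.float64(15.6), np.float64(15.5), np.float64(105.7), np.float64(105.9)] [559.77453238 -77.7987909 ]
15.546147449860166
pivot from deck centre [569.40868138 -75.11864669]
hub 124 [566.4 -74.6]
hub 130 [564.8 -74.8]
hub 136 [563.1 -75.1]
post base [ 509.85075836 -152.04178006] top c [ 501.26284481 -136.03346412]
pin top [495.42888847 -43.57619381] tab top [632.98362438 -53.76766275]
0.58 3842 [122 271] [213 408]
```

arm_command:
  moves:
    - [[0, 0, 0, 0, 0, 1, 0], [0, 0, 0, 0, 0, 1, 0], [0, 0, 0, 0, 0, 1, 0], [0, 0, 0, 0, 0, 1, 0], [0, 0, 0, 0, 0, 1, 0], [0, 0, 0, 0, 0, 1, 0], [0, 0, 0, 0, 0, 1, 0], [0, 0, 0, 0, 0, 1, 0]]

```text
time: 6.1
position: [505.4, -147.8, 270.7]
ee_rot: [0.0, 0.847, 0.531, -0.0]
force: [-0.1, -1.0, -0.4]
opening: 88.1
grasp_force: 0.0
```

arm_command:
  moves:
    - [[0, 0, 0.5, 0, 0, 0.9, 0], [0, 0, 0.6, 0, 0, 0.9, 0], [0, -0.09, 0.6, 0, 0, 0.9, 0], [0, 0, 0.6, 0, 0, 0, 0], [0, 0, 0.6, 0, 0, 0, 0], [0, 0, 0.6, 0, 0, 0, 0], [0, 0, 0.6, 0, 0, 0, 0], [0, 0, 0.5, 0, 0, 0, 0]]

```text
time: 7.1
position: [503.1, -146.2, 132.0]
ee_rot: [-0.0, 0.913, 0.408, -0.0]
force: [-0.3, 0.4, 0.2]
opening: 87.6
grasp_force: 0.0
```

arm_command:
  moves:
    - [[0, 0, 0, 0, 0, 0, 0.6], [0, 0, 0, 0, 0, 0, 0.7], [0, 0, 0, 0, 0, 0, 0.75], [0, 0, 0, 0, 0, 0, 0.8], [0, 0, 0, 0, 0, 0, 0.9], [0, 0, 0, 0, 0, 0, 1], [0, 0, 0, 0, 0, 0, 1], [0, 0, 0, 0, 0, 0, 1]]
  force: 20

```text
time: 8.1
position: [504.7, -147.5, 132.9]
ee_rot: [0.002, 0.913, 0.408, 0.001]
force: [3.3, -4.1, -3.8]
opening: 15.5
grasp_force: 20.0
```

Run:
```python
from h import *
cv2.imwrite("pics/w2.png",capture("wrist")[:,:,::-1]); o=robot.get_obs(); print({k:o[k] for k in("time","position","force","ft_torque","opening","grasp_force")})
```

```text
{'time': 8.15, 'position': array([ 504.66888177, -147.51747247,  132.86446334]), 'force': array([ 3.46006296, -3.98117369, -3.34084458]), 'ft_torque': array([-0.60453367, -0.31578638, -0.00842718]), 'opening': 15.26824521499291, 'grasp_force': 20.002949237823486}
```

View pics/w2.png

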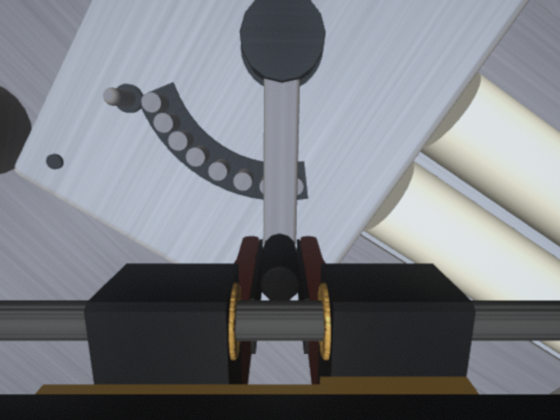

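The wrist view shows the post held between the pads at (280,270), lined up with the lever. Next I'll swing it towards the stop along an arc.

arm_command:
  moves:
    - [[0.006, -0.193, 0, 0, 0, 0.583, 1], [0.006, -0.193, 0, 0, 0, 0.583, 1], [0.006, -0.193, 0, 0, 0, 0.583, 1], [0.006, -0.193, 0, 0, 0, 0.583, 1], [0.006, -0.193, 0, 0, 0, 0.583, 1], [0.006, -0.193, 0, 0, 0, 0.583, 1], [0.006, -0.193, 0, 0, 0, 0.583, 1], [0.006, -0.193, 0, 0, 0, 0.583, 1]]
  force: 30

```text
time: 9.15
position: [478.9, -108.7, 132.8]
ee_rot: [0.001, 0.985, 0.174, 0.001]
force: [3.3, 1.2, -2.3]
opening: 15.3
grasp_force: 30.0
```

arm_command:
  moves:
    - [[0.006, -0.193, 0, 0, 0, 0.583, 1], [0.006, -0.193, 0, 0, 0, 0.583, 1], [0.006, -0.193, 0, 0, 0, 0.583, 1], [0.006, -0.193, 0, 0, 0, 0.583, 1], [0.006, -0.193, 0, 0, 0, 0.583, 1], [0.006, -0.193, 0, 0, 0, 0.583, 1], [0.006, -0.193, 0, 0, 0, 0.583, 1], [0, 0, 0, 0, 0, 0, 1]]

```text
time: 10.15
position: [473.6, -68.0, 132.8]
ee_rot: [-0.0, 0.999, -0.038, 0.001]
force: [5.3, 2.0, -5.2]
opening: 15.6
grasp_force: 30.0
```

```bash
cat >> h.py <<'E'
def post():
    o=robot.get_obs(); T=toolT(); r=o["position"][:2]-np.array([567,-75.5]); a=np.arctan2(-r[1],-r[0])
    t=np.array([-np.sin(a),np.cos(a)]) # anticlockwise tangent at post is -t
    print("t",o["time"],"r",np.hypot(*r).round(1),"postdeg",(np.degrees(a)+180).round(2),"tool x deg",np.degrees(np.arctan2(T[1,0],T[0,0])).round(2)+180,"F",o["force"].round(1),"F radial/ccw tang",(o["force"][:2]@r/np.hypot(*r)).round(1),(o["force"][:2]@-t).round(1),"pos",o["position"].round(1))
E
python3 -c "from h import *; post()"
```

```text
t 10.15 r 93.7 postdeg 175.4 tool x deg 175.64 F [ 5.3  2.  -5.2] F radial/ccw tang -5.1 -2.4 pos [473.6 -68.  132.8]
```

arm_command:
  moves:
    - [[0.03, -0.11, 0, 0, 0, 0.333, 1], [0.03, -0.11, 0, 0, 0, 0.333, 1], [0.002, -0.11, 0, 0, 0, 0.333, 1], [0.002, -0.11, 0, 0, 0, 0.333, 1], [0, 0, 0, 0, 0, 0, 1], [0, 0, 0, 0, 0, 0, 1], [0, 0, 0, 0, 0, 0, 1], [0, 0, 0, 0, 0, 0, 1]]

```text
time: 11.15
position: [475.7, -54.6, 132.8]
ee_rot: [-0.001, 0.994, -0.107, 0.0]
force: [1.1, 6.1, 0.7]
opening: 15.1
grasp_force: 30.0
```

```bash
sed -i 's/\[567,-75.5\]/[568.4,-77]/' h.py; python3 -c "from h import *; post()"
```

```text
t 11.15 r 95.3 postdeg 166.4 tool x deg 167.7 F [1.1 6.1 0.7] F radial/ccw tang 0.3 -6.2 pos [475.7 -54.6 132.8]
```

arm_command:
  moves:
    - [[0, -0.033, 0, 0, 0, 0.1, 1], [0, -0.033, 0, 0, 0, 0.1, 1], [0, -0.033, 0, 0, 0, 0.1, 1], [0, -0.033, 0, 0, 0, 0.1, 1], [0, 0, 0, 0, 0, 0, 1], [0, 0, 0, 0, 0, 0, 1], [0, 0, 0, 0, 0, 0, 1], [0, 0, 0, 0, 0, 0, 1]]

```text
time: 12.15
position: [476.4, -51.8, 132.7]
ee_rot: [0.0, 0.992, -0.128, -0.0]
force: [-1.6, -0.7, 2.7]
opening: 15.3
grasp_force: 30.0
```

```bash
python3 -c "from h import *; post()"
```

```text
t 12.15 r 95.4 postdeg 164.68 tool x deg 165.24 F [-1.6 -0.7  2.7] F radial/ccw tang 1.3 1.1 pos [476.4 -51.8 132.7]
```

arm_command:
  moves:
    - [[0, -0.033, 0, 0, 0, 0.1, 1], [0, -0.033, 0, 0, 0, 0.1, 1], [0, -0.033, 0, 0, 0, 0.1, 1], [0, -0.017, 0, 0, 0, 0, 1], [0, 0, 0, 0, 0, 0, 1], [0, 0, 0, 0, 0, 0, 1], [0, 0, 0, 0, 0, 0, 1], [0, 0, 0, 0, 0, 0, 1]]

```text
time: 13.15
position: [477.2, -48.8, 132.7]
ee_rot: [0.001, 0.99, -0.144, -0.0]
force: [-3.0, -5.9, 3.3]
opening: 15.9
grasp_force: 30.0
```

```bash
python3 -c "from h import *; post()"
```

```text
t 13.15 r 95.4 postdeg 162.83 tool x deg 163.45 F [-3.  -5.9  3.3] F radial/ccw tang 1.2 6.5 pos [477.2 -48.8 132.7]
```

arm_command:
  moves:
    - [[0, -0.025, 0, 0, 0, 0, 1], [0, -0.025, 0, 0, 0, 0, 1], [0, -0.02, 0, 0, 0, 0, 1], [0, 0, 0, 0, 0, 0, 1], [0, 0, 0, 0, 0, 0, 1], [0, 0, 0, 0, 0, 0, 1], [0, 0, 0, 0, 0, 0, 1], [0, 0, 0, 0, 0, 0, 1]]

```text
time: 14.15
position: [477.4, -48.4, 132.7]
ee_rot: [0.002, 0.99, -0.144, -0.0]
force: [-4.4, -12.2, 3.5]
opening: 15.7
grasp_force: 30.0
```

```bash
python3 -c "from h import *; post()"
```

```text
t 14.15 r 95.4 postdeg 162.57 tool x deg 163.48 F [ -4.4 -12.2   3.5] F radial/ccw tang 0.5 13.0 pos [477.4 -48.4 132.7]
```

The lever is on the stop with 13 N at the post. I'll hold it there briefly, then swing to the first notch.

arm_command:
  moves:
    - [[0, 0, 0, 0, 0, 0, 1], [0, 0, 0, 0, 0, 0, 1], [0.002, 0.12, 0, 0, 0, -0.28, 1], [0.002, 0.12, 0, 0, 0, -0.28, 1], [0.002, 0.12, 0, 0, 0, -0.28, 1], [0.002, 0.12, 0, 0, 0, -0.28, 1], [0.002, 0.12, 0, 0, 0, -0.28, 1], [0.002, 0.12, 0, 0, 0, -0.28, 1]]

```text
time: 15.15
position: [473.7, -67.4, 132.7]
ee_rot: [-0.0, 0.998, -0.055, -0.0]
force: [-0.7, 5.8, 4.5]
opening: 15.7
grasp_force: 30.0
```

```bash
python3 -c "from h import *; post()"
```

```text
t 15.15 r 95.2 postdeg 174.21 tool x deg 173.65 F [-0.7  5.8  4.5] F radial/ccw tang 1.2 -5.7 pos [473.7 -67.4 132.7]
```

arm_command:
  moves:
    - [[0, -0.03, 0, 0, 0, 0, 1], [0, 0, 0, 0, 0, 0, 1], [0, 0, 0, 0, 0, 0, 1], [0, 0, 0, 0, 0, 0, 1], [0, 0, 0, 0, 0, 0, 1], [0, 0, 0, 0, 0, 0, 1], [0, 0, 0, 0, 0, 0, 1], [0, 0, 0, 0, 0, 0, 1]]

```text
time: 16.15
position: [473.8, -66.5, 132.7]
ee_rot: [0.0, 0.998, -0.057, -0.0]
force: [-2.0, -0.6, 3.9]
opening: 15.3
grasp_force: 30.0
```

```bash
python3 -c "from h import *; post()"
```

```text
t 16.15 r 95.2 postdeg 173.69 tool x deg 173.52 F [-2.  -0.6  3.9] F radial/ccw tang 2.0 0.8 pos [473.8 -66.5 132.7]
```

arm_command:
  moves:
    - [[0.002, 0.103, 0, 0, 0, -0.31, 1], [0.002, 0.103, 0, 0, 0, -0.31, 1], [0.002, 0.103, 0, 0, 0, -0.31, 1], [0.002, 0.103, 0, 0, 0, -0.31, 1], [0.002, 0.103, 0, 0, 0, -0.31, 1], [0, 0, 0, 0, 0, 0, 1], [0, 0, 0, 0, 0, 0, 1], [0, 0, 0, 0, 0, 0, 1]]

```text
time: 17.15
position: [473.5, -82.1, 132.7]
ee_rot: [0.0, 1.0, 0.024, 0.0]
force: [-1.0, -2.5, 4.3]
opening: 15.6
grasp_force: 30.0
```

```bash
python3 -c "from h import *; post()"
```

```text
t 17.15 r 95.1 postdeg 183.08 tool x deg 182.81 F [-1.  -2.5  4.3] F radial/ccw tang 1.1 2.5 pos [473.5 -82.1 132.7]
```

arm_command:
  moves:
    - [[0, 0, 0, 0, 0, 0, 1], [0, 0, 0, 0, 0, 0, 1], [0, 0, 0, 0, 0, 0, 1], [0.002, 0.112, 0, 0, 0, -0.34, 1], [0.002, 0.112, 0, 0, 0, -0.34, 1], [0.002, 0.112, 0, 0, 0, -0.34, 1], [0.002, 0.112, 0, 0, 0, -0.34, 1], [0.002, 0.112, 0, 0, 0, -0.34, 1]]

```text
time: 18.15
position: [475.8, -98.3, 132.7]
ee_rot: [-0.0, 0.993, 0.114, 0.0]
force: [-1.2, -4.0, 3.7]
opening: 15.7
grasp_force: 30.0
```

arm_command:
  moves:
    - [[0, 0, 0, 0, 0, 0, 1], [0, 0, 0, 0, 0, 0, 1], [0, 0, 0, 0, 0, 0, 1], [0, 0, 0, 0, 0, 0, 1], [0, 0, 0, 0, 0, 0, 1], [0, 0, 0, 0, 0, 0, 1], [0, 0, 0, 0, 0, 0, 1], [0, 0, 0, 0, 0, 0, 1]]

```text
time: 19.15
position: [476.0, -98.9, 132.7]
ee_rot: [0.0, 0.994, 0.113, 0.0]
force: [-1.8, -5.6, 2.9]
opening: 15.5
grasp_force: 30.0
```

```bash
python3 -c "from h import *; post()"
```

```text
t 19.15 r 95.0 postdeg 193.31 tool x deg 192.98 F [-1.8 -5.6  2.9] F radial/ccw tang 3.1 5.0 pos [476.  -98.9 132.7]
```

arm_command:
  moves:
    - [[0, 0.045, 0, 0, 0, 0, 1], [0, 0, 0, 0, 0, 0, 1], [0, 0, 0, 0, 0, 0, 1], [0, 0, 0, 0, 0, 0, 0.78], [0, 0, 0, 0, 0, 0, 0.75], [0, 0, 0, 0, 0, 0, 0.7], [0, 0, 0, 0, 0, 0, 0.6], [0, 0, 0, 0, 0, 0, 0.6]]

```text
time: 20.15
position: [476.0, -99.8, 132.6]
ee_rot: [-0.0, 0.994, 0.113, -0.0]
force: [-0.5, 0.7, 0.4]
opening: 35.1
grasp_force: 0.0
```

arm_command:
  moves:
    - [[0, 0, -0.2, 0, 0, 0, 0.6], [0, 0, -0.6, 0, 0, 0, 0.6], [0, 0, -1, 0, 0, 0, 0.6], [0, 0, -1, 0, 0, 0, 0.6], [0, 0, -1, 0, 0, 0, 0.6], [0, 0, -1, 0, 0, 0, 0.6], [0, 0, 0, 0, 0, 0, 0.6], [0, 0, 0, 0, 0, 0, 0.6]]

```text
time: 21.15
position: [475.5, -99.7, 276.0]
ee_rot: [-0.0, 0.994, 0.113, -0.0]
force: [0.2, 0.4, -0.5]
opening: 35.2
grasp_force: 0.0
```

Run:
```python
from h import *
post(); T=camT("wrist"); K=np.array(camera_info("wrist")["intrinsics"]); print(toolT().round(3).tolist())
cv2.imwrite("pics/w3.png",capture("wrist")[:,:,::-1])
for l in ["lever_post","lever_pivot","stop_pin","lock_tab"]: print(l,mark("wrist",l,T))
```

```text
t 21.15 r 95.6 postdeg 193.71 tool x deg 193.02 F [ 0.2  0.4 -0.5] F radial/ccw tang -0.3 -0.4 pos [475.5 -99.7 276. ]
[[0.974, 0.225, -0.001, 475.51], [0.225, -0.974, 0.0, -99.655], [-0.001, -0.0, -1.0, 276.043], [0.0, 0.0, 0.0, 1.0]]
lever_post [(0.74, [474.5, -95.6, 144.5])]
lever_pivot [(0.81, [568.2, -73.0, 97.4])]
stop_pin [(0.74, [493.8, -40.9, 100.3])]
lock_tab []
```

View pics/w3.png

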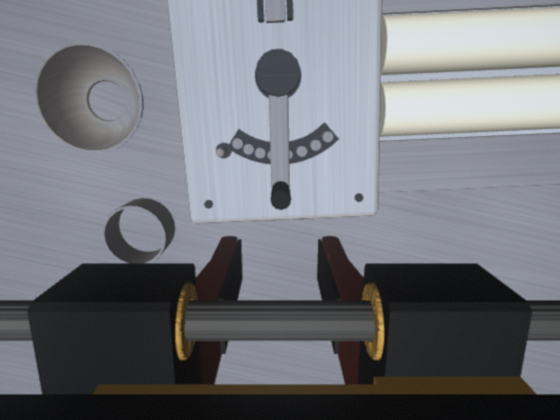

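The wrist view shows the lever at (280,150) with its roller between the pins, in notch 3. The bowl, at (90,98), and the cutter, at (140,230), haven't moved. Now I'll go behind the lock tab with the fingers shut.

arm_command:
  moves:
    - [[0.9, 0, 0, 0, 0, 0, 1], [0.9, 0, 0, 0, 0, 0, 1], [0.9, 0, 0, 0, 0, 0, 1], [0.9, 0, 0, 0, 0, 0, 1], [0.9, 0, 0, 0, 0, 0, 1], [0.9, -0.09, 0, 0, 0, 0, 1], [0.92, -0.09, 0, 0, 0, 0, 1], [0, 0, 0, 0, 0, -0.42, 1]]

```text
time: 22.4
position: [661.0, -51.1, 275.3]
ee_rot: [-0.0, 0.991, 0.136, -0.0]
force: [0.6, 0.3, 0.6]
opening: 0.4
grasp_force: 0.0
```

Run:
```python
from h import *
T=camT("wrist"); print(toolT().round(3).tolist()); print(robot.get_obs()["opening"])
cv2.imwrite("pics/w4.png",capture("wrist")[:,:,::-1])
for l in ["lever_post","lever_pivot","lock_tab"]: print(l,mark("wrist",l,T))
```

```text
[[0.963, 0.27, -0.001, 660.994], [0.27, -0.963, 0.0, -51.149], [-0.001, -0.001, -1.0, 275.297], [0.0, 0.0, 0.0, 1.0]]
0.40642473733193646
lever_post []
lever_pivot [(0.98, [563.6, -76.4, 96.8])]
lock_tab [(0.62, [631.3, -57.1, 116.3])]
```

View pics/w4.png

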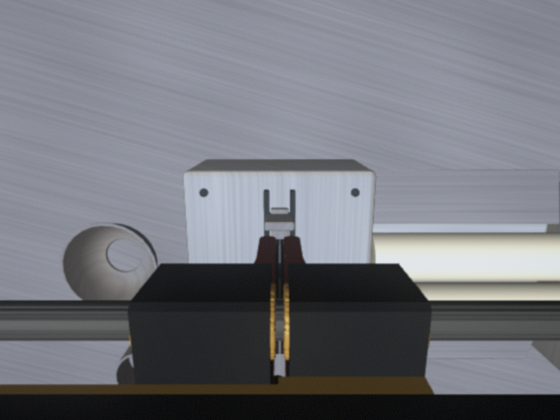

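The wrist view shows the tab at (280,210) between its rails, level with the shut fingers sideways. By coordinates the TCP is about 28 mm behind it, so I'll descend.

arm_command:
  moves:
    - [[0, 0, 0.8, 0, 0, 0, 1], [0, 0, 0.8, 0, 0, 0, 1], [0, 0, 0.8, 0, 0, 0, 1], [0, 0, 0.8, 0, 0, 0, 1], [0, 0, 0.8, 0, 0, 0, 1], [0, 0, 0.8, 0, 0, 0, 1], [0, 0, 0.5, 0, 0, 0, 1], [0, 0, 0, 0, 0, 0, 1]]

```text
time: 23.6
position: [658.5, -51.8, 116.6]
ee_rot: [-0.0, 0.991, 0.135, -0.001]
force: [-0.3, -0.5, 0.1]
opening: 0.2
grasp_force: 0.0
```

arm_command:
  moves:
    - [[-0.1, 0, 0, 0, 0, 0, 1], [-0.1, 0, 0, 0, 0, 0, 1], [-0.1, 0, 0, 0, 0, 0, 1], [-0.1, 0, 0, 0, 0, 0, 1], [-0.1, 0, 0, 0, 0, 0, 1], [-0.1, 0, 0, 0, 0, 0, 1], [0, 0, 0, 0, 0, 0, 1], [0, 0, 0, 0, 0, 0, 1]]

```text
time: 24.6
position: [642.3, -56.9, 117.8]
ee_rot: [0.0, 0.991, 0.135, 0.0]
force: [3.1, 2.1, 3.0]
opening: 0.4
grasp_force: 1.4
```

arm_command:
  moves:
    - [[-0.08, 0, 0, 0, 0, 0, 1], [-0.08, 0, 0, 0, 0, 0, 1], [-0.08, 0, 0, 0, 0, 0, 1], [-0.08, 0, 0, 0, 0, 0, 1], [-0.08, 0, 0, 0, 0, 0, 1], [-0.08, 0, 0, 0, 0, 0, 1], [0, 0, 0, 0, 0, 0, 1], [0, 0, 0, 0, 0, 0, 1]]

```text
time: 25.6
position: [629.3, -60.5, 117.7]
ee_rot: [0.0, 0.991, 0.135, 0.001]
force: [5.5, 0.1, 0.2]
opening: 0.5
grasp_force: 2.9
```

arm_command:
  moves:
    - [[-0.05, 0, 0, 0, 0, 0, 1], [-0.05, 0, 0, 0, 0, 0, 1], [-0.05, 0, 0, 0, 0, 0, 1], [0, 0, 0, 0, 0, 0, 1], [0, 0, 0, 0, 0, 0, 1], [0, 0, 0, 0, 0, 0, 1], [0, 0, 0, 0, 0, 0, 1], [0, 0, 0, 0, 0, 0, 1]]

```text
time: 26.6
position: [629.0, -60.6, 117.9]
ee_rot: [-0.0, 0.991, 0.135, 0.005]
force: [15.6, 3.4, -8.7]
opening: 0.2
grasp_force: 8.4
```

arm_command:
  moves:
    - [[0.2, 0, 0, 0, 0, 0, 1], [0.4, 0, 0, 0, 0, 0, 1], [0.4, 0, 0, 0, 0, 0, 1], [0.4, 0, -0.5, 0, 0, 0, 1], [0, 0, -1, 0, 0, 0, 1], [0, 0, -1, 0, 0, 0, 1], [0, 0, -1, 0, 0, 0, 1], [0, 0, -1, 0, 0, 0, 1]]

```text
time: 27.6
position: [664.2, -50.3, 253.3]
ee_rot: [-0.0, 0.991, 0.135, -0.001]
force: [-0.2, 0.2, -0.2]
opening: 0.6
grasp_force: 0.0
```

arm_command:
  moves:
    - [[-0.9, 0, 0, 0, 0, 0, 1], [-0.9, 0, 0, 0, 0, 0, 1], [-0.9, 0, 0, 0, 0, 0, 1], [-0.9, 0, 0, 0, 0, 0, 1], [-0.9, 0, 0, 0, 0, 0, 1], [0, 0, 0, 0, 0, 0, 1], [0, 0, 0, 0, 0, 0, 1], [0, 0, 0, 0, 0, 0, 1]]

```text
time: 28.6
position: [535.4, -86.5, 252.6]
ee_rot: [0.0, 0.991, 0.135, 0.0]
force: [0.3, 0.0, -0.3]
opening: 0.3
grasp_force: 0.0
```

Run:
```python
from h import *
T=camT("wrist"); print(toolT()[:3,3].round(1), robot.get_obs()["force"].round(1))
cv2.imwrite("pics/w5.png",capture("wrist")[:,:,::-1])
for l in ["lever_post","lever_pivot","lock_tab"]: print(l,mark("wrist",l,T))
capture("scene"); print(mark("scene","lock_tab",camT("scene")),mark("scene","lever_post",camT("scene")))
```

```text
[535.4 -86.5 252.6] [ 0.3  0.  -0.3]
lever_post []
lever_pivot [(0.82, [568.0, -76.2, 93.5])]
lock_tab [(0.78, [611.7, -63.6, 114.4])]
[(0.66, [612.2, -63.8, 119.7])] [(0.93, [479.3, -100.5, 142.8])]
```

View pics/w5.png

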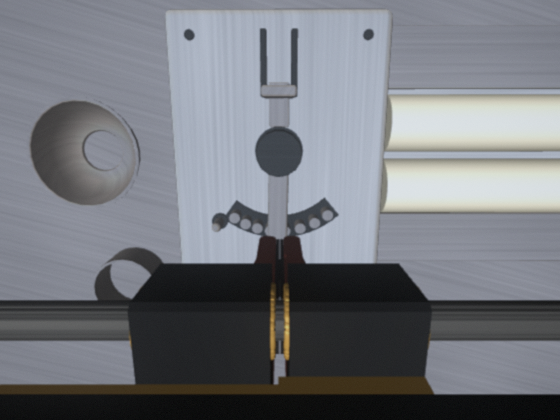

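The last view shows the bolt bar running up to the hub at (279,110), with the tab about 22 mm further in. The lever is still in notch 3 and the arm is clear of everything.

```bash
python3 -c "from h import *; print(robot.finish_job())"
```

```text
the job is handed in; nothing more can be done
None
```

I handed the job in at about 29 s of the 72 s allowed; no verdict came back. The lever was pressed on its stop with about 13 N at the post and clicked out to the third notch with a rest in each, the lock bolt is fully in, and I saw no movement of the bowl or cutter; the arm didn't go near the jar.

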